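Drift a gantry foot plate into line and drop in its second bolt

ROBOT

A 6-joint arm with a two-finger parallel gripper is mounted at the origin on the work surface. World frame = base frame: x ahead of the robot, y to its left, z up, the work surface at z = 0. Lengths are in m, angles in rad, forces in N, time in s.
With the tool pointing down it reaches from about 0.375 to 0.9 m from the base axis. Payload 3.1 kg.
Tool frame: the origin (TCP) lies at the very end of the fingers, on their centre line; the grasp point (between the pads) lies 19 mm behind it (manip.pinch_z is the distance from the TCP to the grasp point, in m); z points along the fingers, y is the direction in which the jaws open and shut (so a half turn about z gives the same grasp; the last joint's range is limited). The gripper opens to 85 mm and grips with 20 to 120 N. Pads are 22 mm wide; open, the fingers measure 114 mm over their backs; the gripper's body (76 mm by 85 mm) begins 54 mm behind the grasp point. The pads swing forward as they close: fully open they stand 13 mm farther back than shut.
Start: joints at [-1.502, 0.527, 1.433, -0, 1.181, -0.178], TCP at [0.153, -0.606, 0.202] pointing down, gripper open.
Joint ranges: [-3.08, 3.08], [-0.75, 2.2], [0.22, 2.44], [-1.43, 4.57], [0, 2.65], [-2.85, 2.85]. Speed limits (rad/s): [2.79, 2.79, 3.14, 3.14, 3.14, 3.14].

INTERFACE

Orientations are given as a unit quaternion [x, y, z, w].
In Python, from station import manip gives the robot as it stands.
- The arm moves only by the tool drive_tool, never from a script. Its argument "increments" is a list of rows, each a list of 7 numbers: the closure in counts, from 0 (fully open) to 255 (shut), then the shift along the tool's x, y, z in cm, then the turn, a rotation vector about the tool's x, y, z in rad. A call has 1 to 20 rows; each row is the pose to reach, as a shift and turn from the pose commanded when the call began, along the tool's axes at that moment; what a row does not reach only later rows make up. A row lasts 1/10 s, in which the tool goes at most 50 mm and 8.59 degrees, less where a joint would pass 70% of its speed; a pose out of reach is approached as far as the arm can. A call with a gripper value outside its range is refused whole. The fingers move at their own pace and stop on an object; "force" is the grip in N (left out, the last holds). Time passes only in rows, so rows that repeat a pose let the fingers close. It gives the time, the measured TCP pose, the force and the opening at its end, in the units of the state.
- manip.sense(): the state, without advancing time (a new reading comes with each control period).
- manip.snapshot(name): name is "side" or "top"; returns the picture (420x560x3 uint8, red, green, blue); there is no depth.
- manip.camera_model(name): a dict with "mtx" (3x3 intrinsics, pixels), "cam_to_world" (4x4, takes a point from camera to world coordinates). Camera axes: x right, y down, z forward; pixel columns grow to the right and rows downward; lengths in m; the calibration is good to about 2 mm. A picture is of the moment at which its call begins. camera_model takes no time and is no camera call.
- manip.sign_off(): hands the job in, once; it reports no verdict.
The state is a dict: "t": time; "q": joint angles; "qd": joint speeds; "tau": joint torques, N m; "tcp_pos": TCP position; "tool_rot": TCP orientation; "force": force on the tool from outside, world axes, zero at the start; "ft_torque": the same for the moment, N m; "finger_gap": opening from 0.0 (shut) to 1.0 (fully open).
Only numpy, scipy, OpenCV 4.12 (cv2) and the standard library are available. Lean on these libraries where they do the work, as an engineer would, in place of code of your own. Each camera call takes 0.05 s, during which the arm holds its last target. There are 200 camera calls.

TASK

The foot plate of the imaging gantry is held by its first bolt but has shifted, so its open hole no longer lines up with the hole in the nut block under it. Take the tapered drift from the rack and ease it down through both holes until its flange rests on the plate, letting it follow the holes and never loading the plate and stand with more than about 30 N; draw it out, hang it back in the rack, and put the thicker of the two thumb bolts through both holes until its head is fully down on the plate. Move the plate only with the drift, not with the gripper, and leave everything else where it is.

Things in the scene. Friction and masses are not known exactly. Their poses are not given: they have to be found in the camera images.
- drift: Plain steel alignment drift, 112 mm long, hanging upright by its flange in a rack hole (which one varies). Origin at its lower tip, z up. From the tip: taper from 8 to 17 mm diameter over the first 30 mm, parallel shank 17 mm diameter up to 56 mm, flange 28 mm diameter from 56 to 62 mm, square grip 22 x 22 mm (sides along its x and y) from 62 to 112 mm. About 0.3 kg.
- bolt: The bolt to fit: plain steel thumb bolt without thread, hanging upright by its head in a rack hole. Shank 16 mm diameter, 42 mm long, its first 6 mm coned from 10 to 16 mm; above it a round knurled head 26 mm diameter, 30 mm high (42 to 72 mm from the tip). Origin at its lower tip, z up. 0.15 kg.
- thin_bolt: A bolt that does not belong here and stays in the rack: same shank length, but only 10 mm thick, and a low head 14 mm high, 26 mm diameter. Origin at its lower tip, z up.
- rack: Plywood rack fixed to the table: a board 50 mm (x) by 216 mm (y), 10 mm thick, its top 65 mm above the table, with three holes of 21 mm diameter at y = -70, 0 and +70 mm on its centre line. Origin on the table under its centre, z up.
- stand: Grey steel stand of the gantry foot, fixed to the table, 220 (x) by 120 mm (y). Origin on the table under its centre, z up. It carries the foot plate and, directly under the plate's open hole, the nut block: steel, 12 mm thick, with one 18 mm hole, clamped fast, and 49 mm of free room below the hole.
- foot_plate: Aluminium foot plate, 190 x 70 mm, 10 mm thick, level on the stand. Origin on its underside at the first bolt, z up; the open hole lies 120 mm from it along -x. It swings about the first bolt and slides along its own x on it (both by 10 mm or more at the hole, either way); friction resists a level push at the hole with about 4 N and holds it where it is left. A black bearing block, 28 mm high, stands 67 to 97 mm from the hole.
- plate_hole (a point): Centre of the mouth of the plate's open hole (18 mm diameter), on its top face, 75 mm above the table; z up, x towards the first bolt. At the start the nut block's hole, whose mouth is 10 mm lower, lies 6.4 to 7.6 mm away level, in any direction; where is not measured, only felt with the drift or glimpsed through the hole. The plate follows the drift.
- wrench: Steel wrench lying on the table, a bystander.
- washer: Loose steel washer of 34 mm diameter, 4 mm thick, a bystander.
- reagent_jar: White jar with red lid, 60 mm diameter, 85 mm high, a bystander.
- amber_bottle: Amber bottle, 56 mm diameter, 120 mm high, a bystander.
- beaker: Clear plastic beaker, 66 mm diameter, 80 mm high, a bystander.
Not all that is in view belongs to the job. Several things look just like the rack: the one meant starts farthest to the robot's left.

How it is judged:
On the way, in this order (a step that is already met when the one before it is completed fails the run):
1. the drift goes down through the plate and the nut block until its flange rests on the plate (z of drift in the frame of plate_hole below -0.0535 m and horizontal distance between drift and plate_hole below 0.004 m and angle between drift's own z axis and vertical below 0.09 rad), for 0.2 s.
2. the thick bolt goes down through both holes until its head is on the plate (z of bolt in the frame of plate_hole below -0.04 m and horizontal distance between bolt and plate_hole below 0.004 m and angle between bolt's own z axis and vertical below 0.09 rad), for 0.2 s.
At the end, for the whole second after the job is handed in: The thick bolt stands through plate and nut block with its head within 2 mm of the plate's top face, upright and at rest; the drift hangs at rest in a rack hole with its flange on the board; everything else is where it was (all of step 2 and linear speed of each of bolt, drift below 0.02 m/s and x of drift in the frame of rack between -0.008 and 0.008 m and y of drift in the frame of rack between -0.085 and 0.085 m and z of drift in the frame of rack between 0.004 and 0.013 m and angle between drift's own z axis and vertical below 0.15 rad); the robot touches nothing.
It fails at once if the drift or the bolt loads the stand, plate or nut block with more than 40 N (contact force between any of drift, bolt and stand above 40 N).
It fails at once if the gripper or arm pushes the plate or stand with more than 8 N (contact force between any of the fingers, the arm and stand above 8 N).
It fails at once if a bystander is moved by more than 20 mm (distance of any of thin_bolt, wrench, washer, reagent_jar, amber_bottle, beaker from where it was at the start of the episode above 0.02 m).
It also fails if it takes over 72 s, if anything falls off the work surface, if the arm or the gripper's body presses on something with over 40 N, if the wrist force passes 120 N, or if a joint passes its speed limit or range.

## Working session

There is one attempt and no reset: what is moved stays moved. The work goes in short steps, Python scripts to look and compute and a tool call to move; the robot and the scene stay as the last step left them, time stands still between calls to the robot, and variables do not carry over. Pictures are saved under pics/ and viewed, about 8 in all and at most 12, crops included, and the job is handed in when it is done.

Besides the shell and the picture viewer there is one more tool, called after "Request:" as name(argument=value, ...) on one line, values as JSON. drive_tool: Moves the arm, as the interface text tells. Its arguments: {"type":"object","properties":{"increments":{"type":"array","items":{"type":"array","items":{"type":"number"}}},"force":{"type":"number"}},"required":["increments"]}

```bash
mkdir -p pics; ls; python3 - <<'E'
from station import manip
import cv2, numpy as np
s=manip.sense(); print({k:np.round(v,3) for k,v in s.items()}, manip.pinch_z)
ims=[]
for n in("side","top"):
    im=manip.snapshot(n); cv2.imwrite(f"pics/{n}0.png",im[:,:,::-1])
    c=manip.camera_model(n); print(n,np.round(c["mtx"],1).tolist(),np.round(c["cam_to_world"],3).tolist())
E
```

```text
pics
{'t': np.float64(0.0), 'q': array([-1.502,  0.528,  1.434, -0.   ,  1.181, -0.179]), 'qd': array([ 0.   , -0.   ,  0.001, -0.   , -0.001, -0.001]), 'tau': array([-2.0000e-03, -4.4236e+01, -1.7803e+01, -0.0000e+00,  8.0000e-03,
        0.0000e+00]), 'tcp_pos': array([ 0.153, -0.605,  0.201]), 'tool_rot': array([ 0.992,  0.123,  0.   , -0.001]), 'force': array([-0.262, -0.15 , -0.453]), 'ft_torque': array([ 0.006,  0.018, -0.001]), 'finger_gap': np.float64(1.001)} 0.0187
side [[432.1, 0.0, 283.4], [0.0, 432.1, 209.0], [0.0, 0.0, 1.0]] [[0.995, -0.075, 0.065, 0.412], [-0.099, -0.669, 0.737, -0.753], [-0.012, -0.74, -0.673, 0.792], [0.0, 0.0, 0.0, 1.0]]
top [[542.7, 0.0, 288.6], [0.0, 542.7, 223.3], [0.0, 0.0, 1.0]] [[0.055, -0.974, 0.218, 0.115], [-0.998, -0.054, 0.012, 0.027], [0.0, -0.219, -0.976, 1.746], [0.0, 0.0, 0.0, 1.0]]
```

View pics/top0.png

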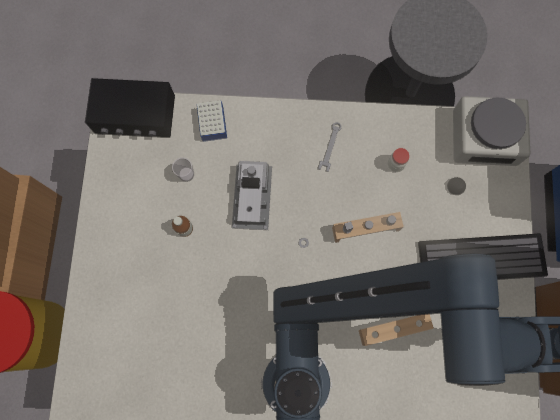

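View pics/side0.png

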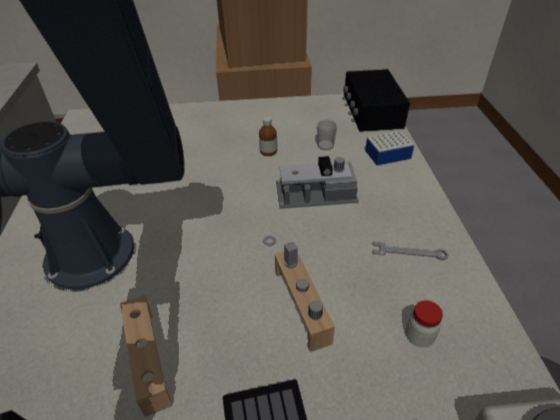

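The top view shows two racks: A with its centre at about (368,227) and B at about (397,330). A is farther left (+y is image left), and it holds the tall square grip at (348,228) with two round heads. The stand is at (252,195), with its open hole near (250,209). I'll confirm both in enlarged crops.

```bash
python3 - <<'E'
import cv2, numpy as np
t=cv2.imread("pics/top0.png"); s=cv2.imread("pics/side0.png")
def crop(im,x,y,w,h,W,H): return cv2.resize(im[y:y+h,x:x+w],(W,H),interpolation=cv2.INTER_CUBIC)
a=crop(t,325,205,80,60,400,300)  #5x
b=crop(t,225,155,50,75,200,300)  #4x
c=crop(s,265,235,80,120,200,300) #2.5x
d=crop(s,270,145,100,75,400,300) #4x
e=crop(t,355,300,80,60,400,300)
cv2.imwrite("pics/crop1.png",np.vstack([np.hstack([a,b,c]),np.hstack([d,e])]))
E
```

```text
(no output)
```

View pics/crop1.png

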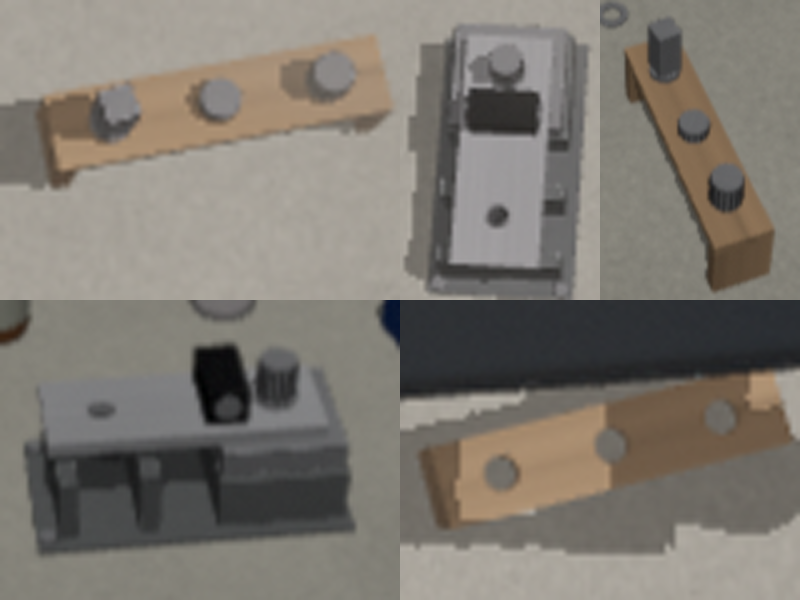

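Confirmed: A is the right rack, with the drift (square grip) at its left end, the low-headed thin bolt in the middle and the tall-headed thick bolt at its right end. B's holes are empty. Next I'll triangulate.

```bash
cat > geo.py <<'E'
import numpy as np, cv2
from station import manip
def ray(cam,uv):
    c=manip.camera_model(cam); T=np.array(c["cam_to_world"]); d=T[:3,:3]@np.linalg.solve(c["mtx"],[*uv,1.]); return T[:3,3],d
def on_z(cam,uv,z):
    o,d=ray(cam,uv); return (o+d*(z-o[2])/d[2])
def tri(ut,us):
    (o1,d1),(o2,d2)=ray("top",ut),ray("side",us)
    k=np.linalg.lstsq(np.c_[d1,-d2],o2-o1,rcond=None)[0]
    p,q=o1+d1*k[0],o2+d2*k[1]; return (p+q)/2,np.linalg.norm(p-q)
def proj(cam,p):
    c=manip.camera_model(cam); T=np.linalg.inv(c["cam_to_world"]); v=np.array(c["mtx"])@(T[:3,:3]@np.asarray(p,float)+T[:3,3]); return v[:2]/v[2]
E
python3 - <<'E'
from geo import *
np.set_printoptions(precision=4,suppress=True,linewidth=180)
f=lambda X,Y,s,x0,y0:((X+.5)/s-.5+x0,(Y+.5)/s-.5+y0)
A=lambda X,Y:f(X,Y,5,325,205)
B=lambda X,Y:f(X-400,Y,4,225,155)
C=lambda X,Y:f(X-600,Y,2.5,265,235)
D=lambda X,Y:f(X,Y-300,4,270,145)
for n,t,s,z in(("drift",A(117,100),C(666,32),.121),("thin",A(220,98),C(694,121),.079),("thick",A(333,72),C(727,178),.095),("hole",B(497,214),D(101,409),.075),("bolt1",B(507,60),D(278,360),.105)):
    p,e=tri(t,s); print(n,p,e,"| top@z",on_z("top",t,z)[:2],"side@z",on_z("side",s,z)[:2])
for n,p in(("pl L",[(466,38),(452,262)]),("pl R",[(553,45),(541,262)])):
    a,b=[on_z("top",B(*q),.075) for q in p]; d=a-b; print(n,np.degrees(np.arctan2(d[1],d[0])),a,b)
t=cv2.imread("pics/top0.png"); s=cv2.imread("pics/side0.png")
u=np.round(B(497,214)).astype(int); print(u);print(t[u[1]-5:u[1]+6,u[0]-6:u[0]+7].mean(2).astype(int))
u=np.round(D(101,409)).astype(int); print(u);print(s[u[1]-5:u[1]+6,u[0]-7:u[0]+8].mean(2).astype(int))
E
```

```text
drift [ 0.4838 -0.1356  0.117 ] 0.0036236313085492673 | top@z [ 0.4847 -0.135 ] side@z [ 0.4816 -0.1398]
thin [ 0.4981 -0.2037  0.0806] 0.0012391604752275808 | top@z [ 0.4991 -0.2039] side@z [ 0.4977 -0.2026]
thick [ 0.5149 -0.2718  0.0951] 0.0021541764193633017 | top@z [ 0.516  -0.2717] side@z [ 0.5138 -0.272 ]
hole [0.5292 0.1759 0.0771] 0.003332895295293171 | top@z [0.5314 0.1763] side@z [0.5278 0.1779]
bolt1 [0.6475 0.1743 0.1089] 0.0019496843972943046 | top@z [0.6498 0.1746] side@z [0.6478 0.1791]
pl L 0.8473239226661872 [0.6764 0.2117 0.075 ] [0.4904 0.209  0.075 ]
pl R 0.7361429368055703 [0.6743 0.1411 0.075 ] [0.4943 0.1388 0.075 ]
[249 208]
[[157 157 158 156 154 155 155 155 155 154 154 156 154]
 [157 157 158 156 155 156 155 155 154 153 155 156 154]
 [157 157 157 155 153 151 150 150 154 154 155 156 154]
 [156 156 157 155 143 122 110 115 145 153 155 156 154]
 [157 157 157 151 113  85  75  63  99 147 156 156 154]
 [157 157 157 138  87  73  70  63  57 133 154 156 154]
 [156 158 157 127  82  73  62  63  79 140 155 155 155]
 [156 158 157 133  91  70  63  77 111 144 155 155 155]
 [
[... 167 characters left out ...]
5 172]
[[126 125 126 125 126 125 126 125 126 126 126 126 125 126 126]
 [126 125 126 125 126 125 125 125 126 126 125 126 126 126 126]
 [125 126 125 126 125 124 124 125 125 125 124 124 124 125 124]
 [125 125 125 124 119 112 111 107 109 115 120 124 124 124 125]
 [125 125 124 118 101  92  91  86  88  94 106 122 125 125 125]
 [127 126 126 117  85  81  81  81  81  80  91 121 124 125 124]
 [126 126 124 119  95  78  71  70  75  88 104 121 123 123 123]
 [124 123 123 122 114 101  97  96  99 110 121 124 124 124 125]
 [124 123 124 124 123 123 121 122 122 123 124 124 124 124 124]
 [123 123 124 123 123 124 124 123 124 123 123 123 123 123 124]
 [123 122 123 124 123 123 123 123 123 123 124 123 123 122 123]]
```

```bash
python3 - <<'E'
from geo import *
np.set_printoptions(precision=4,suppress=True,linewidth=180)
t=cv2.imread("pics/top0.png").astype(float); s=cv2.imread("pics/side0.png").astype(float)
r={}
for n,im,(u,v) in(("top",t,(249,208)),("side",s,(295,172))):
    g=im[v-6:v+7,u-8:u+9].mean(2); bg=np.median(g); w=np.clip((bg-g-6)/(0.5*(bg-np.sort(g.ravel())[5])),0,1)
    yy,xx=np.mgrid[v-6:v+7,u-8:u+9]; c=((w*xx).sum()/w.sum(),(w*yy).sum()/w.sum()); r[n]=c
    print(n,c,"area px",w.sum(),on_z(n,c,.075))
print(tri(r["top"],r["side"]))
# drift square: saturation-low pixels
big=cv2.resize(cv2.imread("pics/top0.png")[212:240,335:362],None,fx=20,fy=20,interpolation=cv2.INTER_CUBIC)
bs=cv2.resize(cv2.imread("pics/side0.png")[235:275,278:303],None,fx=13.5,fy=13.5,interpolation=cv2.INTER_CUBIC)
h=min(big.shape[0],bs.shape[0]); cv2.imwrite("pics/drift.png",np.hstack([big[:540],cv2.resize(bs,(bs.shape[1]*540//bs.shape[0],540))])[:, :800])
E
```

```text
top (np.float64(248.94237423476181), np.float64(208.62669683257917)) area px 27.32363636363636 [0.5298 0.1759 0.075 ]
side (np.float64(294.86377156454495), np.float64(172.21118381915528)) area px 25.86153846153846 [0.5276 0.1765 0.075 ]
(array([0.5285, 0.1758, 0.0758]), np.float64(0.0020443802989944353))
```

View pics/drift.png

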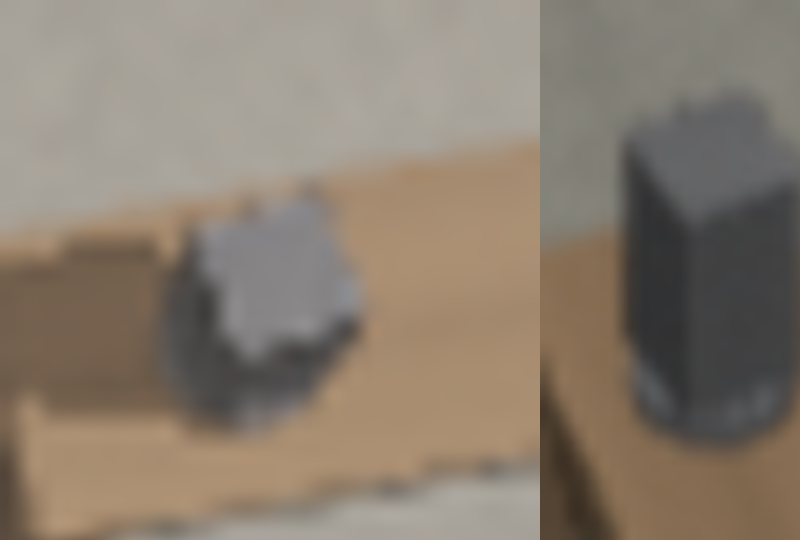

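```bash
cat >> geo.py <<'E'
from scipy.spatial.transform import Rotation as R
def go(xyz,psi=None):
    "shift (cm, tool axes) and rotvec from the present measured pose to xyz with tool down, tool x at psi deg"
    s=manip.sense(); r=R.from_quat(s["tool_rot"]); x=r.as_matrix()[:,0]
    if psi is None: psi=np.degrees(np.arctan2(x[1],x[0]))
    a=np.radians(psi)/2; rt=R.from_quat([np.cos(a),np.sin(a),0,0])
    d=np.asarray(xyz)-s["tcp_pos"]
    print("t",round(float(s["t"]),2),"tcp",np.round(s["tcp_pos"],4),"F",np.round(s["force"],2),"gap",round(float(s["finger_gap"]),3))
    print(" shift cm",np.round(100*r.inv().apply(d),2),"rot",np.round((r.inv()*rt).as_rotvec(),3))
E
python3 - <<'E'
from geo import *
go([.483,-.136,.16],21.5); go([.483,-.136,.082],21.5)
E
```

```text
t 0.1 tcp [ 0.1527 -0.6053  0.2015] F [0.31 0.25 0.54] gap 1.0
 shift cm [ 43.5  -37.43   4.24] rot [-0.002 -0.    -0.128]
t 0.1 tcp [ 0.1527 -0.6053  0.2015] F [0.31 0.25 0.54] gap 1.0
 shift cm [ 43.49 -37.42  12.04] rot [-0.002 -0.    -0.128]
```

Request:
drive_tool(increments=[[0,5,-4.3,0,0,0,-0.05],[0,43.5,-37.4,4.2,0,0,-0.128],[0,43.5,-37.4,4.2,0,0,-0.128],[0,43.5,-37.4,4.2,0,0,-0.128],[0,43.5,-37.4,4.2,0,0,-0.128],[0,43.5,-37.4,4.2,0,0,-0.128],[0,43.5,-37.4,4.2,0,0,-0.128],[0,43.5,-37.4,4.2,0,0,-0.128],[0,43.5,-37.4,4.2,0,0,-0.128],[0,43.5,-37.4,4.2,0,0,-0.128],[0,43.5,-37.4,4.2,0,0,-0.128],[0,43.5,-37.4,4.2,0,0,-0.128],[0,43.5,-37.4,4.2,0,0,-0.128],[0,43.5,-37.4,4.2,0,0,-0.128],[0,43.5,-37.4,4.2,0,0,-0.128]], force=60)

```text
t: 1.6
tcp_pos: [0.4825, -0.1379, 0.1603]
tool_rot: [0.983, 0.186, -0.0, 0.0]
force: [-0.1, 0.2, -0.3]
finger_gap: 1.001
```

```bash
python3 - <<'E'
from geo import *
go([.483,-.136,.082],21.5)
ims=[manip.snapshot(n)[:,:,::-1] for n in("top","side")]
cv2.imwrite("pics/g.png",np.hstack([cv2.resize(ims[0][190:260,310:410],(400,280),interpolation=cv2.INTER_CUBIC),cv2.resize(ims[1][200:300,230:373],(400,280),interpolation=cv2.INTER_CUBIC)]))
E
```

```text
t 1.6 tcp [ 0.4825 -0.1379  0.1603] F [-0.12  0.17 -0.3 ] gap 1.001
 shift cm [ 0.12 -0.16  7.83] rot [-0.     0.001 -0.001]
```

View pics/g.png

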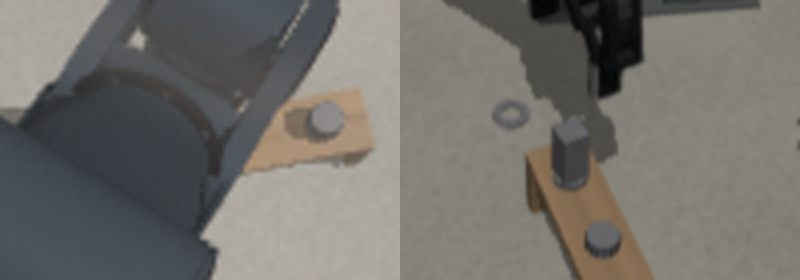

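The side view shows the gripper straddling the drift from above, with the near finger at (605,90) and the drift's top at (570,130). I'll descend and grip.

Request:
drive_tool(increments=[[0,0.1,-0.1,3,0,0,0],[0,0.1,-0.1,6,0,0,0],[0,0.1,-0.1,7.8,0,0,0],[0,0.1,-0.1,7.8,0,0,0],[255,0.1,-0.1,7.8,0,0,0],[255,0.1,-0.1,7.8,0,0,0],[255,0.1,-0.1,7.8,0,0,0],[255,0.1,-0.1,7.8,0,0,0],[255,0.1,-0.1,7.8,0,0,0],[255,0.1,-0.1,7.8,0,0,0],[255,0.1,-0.1,7.8,0,0,0],[255,0.1,-0.1,7.8,0,0,0]], force=60)

```text
t: 2.9
tcp_pos: [0.4841, -0.1357, 0.0834]
tool_rot: [0.982, 0.186, 0.001, 0.0]
force: [-1.3, 1.0, 4.9]
finger_gap: 0.231
```

```bash
python3 - <<'E'
from geo import *
go([.483,-.136,.082],21.5)
E
```

```text
t 2.9 tcp [ 0.4841 -0.1357  0.0834] F [-1.33  1.02  4.93] gap 0.231
 shift cm [-0.11 -0.02  0.14] rot [ 0.001 -0.001 -0.   ]
```

Request:
drive_tool(increments=[[255,0,0,-1,0,0,0],[255,0,0,-4,0,0,0],[255,0,0,-7,0,0,0],[255,0,0,-10,0,0,0],[255,3,-5,-10,0,0,0],[255,5,-9,-10,0,0,0],[255,7.5,-13,-10,0,0,0],[255,10,-17.5,-10,0,0,0],[255,12.5,-22,-10,0,0,0],[255,14.5,-25.5,-9,0,0,0],[255,15.6,-27.3,-8.1,0,0,0],[255,15.6,-27.3,-8.1,0,0,0],[255,15.6,-27.3,-8.1,0,0,0],[255,15.6,-27.3,-8.1,0,0,0]])

```text
t: 4.3
tcp_pos: [0.5288, 0.1744, 0.1637]
tool_rot: [0.983, 0.186, -0.0, 0.0]
force: [-0.3, 0.1, -2.5]
finger_gap: 0.234
```

```bash
python3 - <<'E'
from geo import *
np.set_printoptions(precision=4,suppress=True)
go([.5285,.1758,.164],21.5)
s=manip.sense(); print(s["ft_torque"])
p=s["tcp_pos"]
for n in("top","side"):
    im=manip.snapshot(n)[:,:,::-1]; cv2.imwrite(f"pics/{n}1.png",im); print(n,"hole",proj(n,[.5285,.1758,.075]),"tip exp",proj(n,p-[0,0,.0744]))
a=cv2.resize(cv2.imread("pics/side1.png")[110:210,250:375],(750,600),interpolation=cv2.INTER_CUBIC); cv2.imwrite("pics/s1.png",a)
E
```

```text
t 4.3 tcp [0.5288 0.1744 0.1637] F [-0.26  0.12 -2.52] gap 0.234
 shift cm [ 0.02 -0.14 -0.03] rot [ 0.     0.    -0.001]
[-0.024  -0.0001  0.075 ]
top hole [248.9573 209.013 ] tip exp [249.075 207.839]
side hole [295.2195 172.3357] tip exp [295.4215 168.4134]
```

View pics/s1.png

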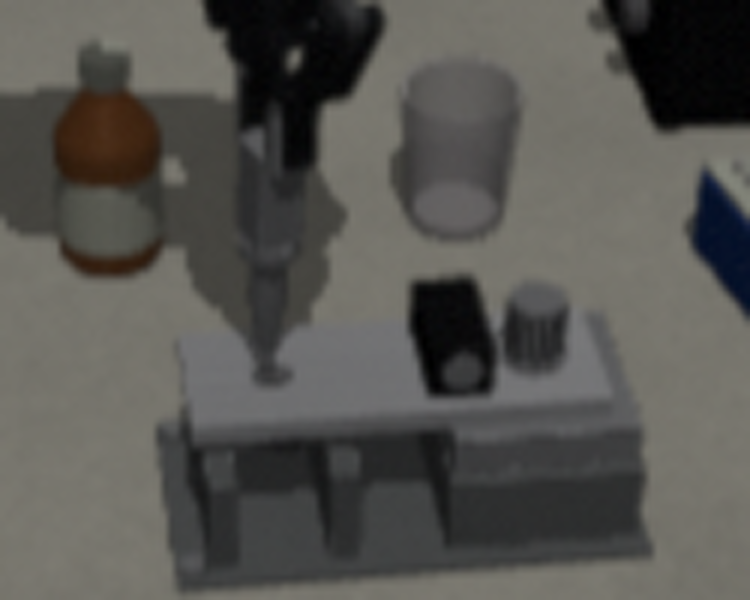

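```bash
python3 - <<'E'
import cv2,numpy as np
s=cv2.imread("pics/side1.png"); s0=cv2.imread("pics/side0.png")
f=lambda im:cv2.convertScaleAbs(cv2.resize(im[148:182,280:311],(387,425),interpolation=cv2.INTER_CUBIC),alpha=1.5)
cv2.imwrite("pics/tip.png",np.hstack([f(s),f(s0)]))
print(s[160:178,287:303].mean(2).astype(int))
E
```

```text
[[ 67  67  67  64  54  50  55  55  54  51  50  64  66  66  73  97]
 [ 68  66  66  66  62  51  54  54  52  51  55  65  66  66  78 111]
 [ 75  68  67  67  64  50  53  54  52  50  60  67  67  68  78 112]
 [ 93  73  67  67  64  49  50  52  52  51  64  68  72  76  85 111]
 [109  93  72  67  63  52  50  52  51  52  66  75  93  98 101 113]
 [113 109  93  71  64  53  51  51  49  57  74  95 109 111 111 113]
 [113 112 108  91  66  54  49  51  51  66  94 110 113 113 113 113]
 [113 112 112 104  72  60  51  50  52  75 108 113 113 113 113 113]
 [113 113 113 110  91  67  57  54  62  95 111 112 112 112 113 113]
 [113 113 113 112 104  72  62  60  72 106 111 111 112 111 112 112]
 [112 112 112 111 107  86  63  59  67  95 102 108 110 111 111 111]
 [112 111 112 111 106  85  57  53  58  76  84  94 109 111 112 111]
 [113 113 113 112 105  74  61  58  61  70  70  81 109 111 112 112]
 [113 113 112 112 107  84  69  61  62  67  79  94 109 111 111 111]
 [110 111 111 110 109 101  90  87  86  88  99 108 111 110 111 112]
 [110 111 112 111 110 110 109 108 108 110 110 110 111 111 111 111]
 [111 112 110 110 110 111 111 111 110 110 110 110 110 111 111 111]
 [110 110 110 110 111 111 110 111 110 110 110 110 110 111 110 110]]
```

View pics/tip.png

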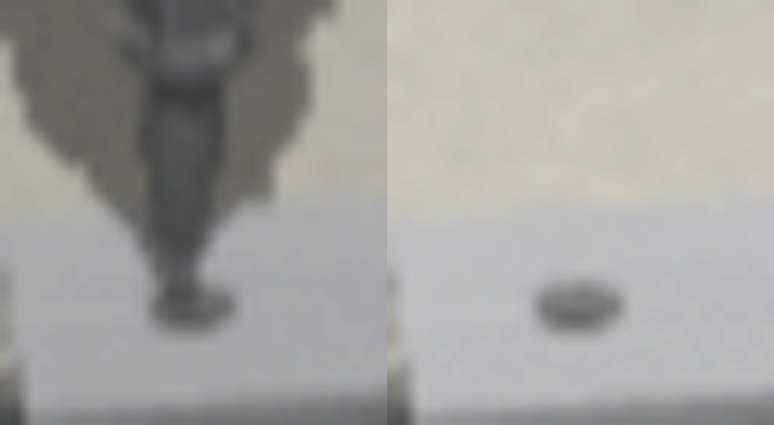

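Zoomed, the drift tip in the left panel (about (180,280), frame px 294.1, 169.5) stands slightly left of the hole (hole centre frame px 294.9, 172.2). I'll shift about 2 mm in +x and +y, then ease in.

Request:
drive_tool(increments=[[255,0.28,-0.15,0,0,0,0],[255,0.28,-0.15,0.6,0,0,0],[255,0.28,-0.15,1.2,0,0,0],[255,0.28,-0.15,1.3,0,0,0],[255,0.28,-0.15,1.4,0,0,0],[255,0.28,-0.15,1.5,0,0,0],[255,0.28,-0.15,1.6,0,0,0],[255,0.28,-0.15,1.65,0,0,0],[255,0.28,-0.15,1.65,0,0,0]], force=30)

```text
t: 5.3
tcp_pos: [0.531, 0.1778, 0.1469]
tool_rot: [0.982, 0.186, 0.0, -0.0]
force: [0.0, 0.2, -2.0]
finger_gap: 0.235
```

```bash
python3 - <<'E'
from geo import *
go([.5305,.1765,.147]); print(manip.sense()["ft_torque"])
s=manip.snapshot("side")[:,:,::-1]; print(s[160:178,287:303].mean(2).astype(int))
E
```

```text
t 5.3 tcp [0.531  0.1778 0.1469] F [ 0.02  0.21 -2.04] gap 0.235
 shift cm [-0.09  0.1  -0.01] rot [-0. -0.  0.]
[ 0.04543337 -0.01163296 -0.00883238]
[[ 66  66  66  66  63  45  45  45  50  48  42  53  65  66  65  68]
 [ 66  66  67  66  65  48  49  51  56  54  46  54  65  66  69  77]
 [ 72  67  68  67  64  49  51  56  57  54  49  54  66  68  74  97]
 [ 93  71  67  66  64  50  52  56  56  54  51  58  68  77  84 109]
 [108  84  79  68  64  51  51  56  55  53  50  60  73  95 101 112]
 [113 103  97  73  65  52  50  55  55  51  50  62  77 108 112 114]
 [113 112 108  91  70  53  50  55  54  52  52  69  80 110 114 114]
 [113 113 112 108  90  58  51  54  54  53  61  91  98 112 113 113]
 [113 113 113 112 104  69  49  53  53  52  71 107 111 112 113 113]
 [113 112 113 112 109  88  53  51  52  58  90 109 112 112 111 112]
 [112 112 113 111 111 100  55  50  51  60  97 108 112 111 111 111]
 [112 112 111 111 106  86  51  50  50  52  81  95 109 112 113 112]
 [113 113 113 113 104  71  48  45  44  49  69  81 109 112 112 112]
 [113 113 112 111 107  82  52  43  44  56  77  94 109 110 111 111]
 [111 112 111 111 109 101  88  83  83  88  99 108 112 111 111 111]
 [111 112 111 111 111 110 109 109 109 109 111 111 111 111 111 111]
 [111 111 112 111 111 111 111 110 110 111 111 111 111 111 110 111]
 [111 111 110 110 111 110 110 111 111 110 110 111 112 111 111 111]]
```

Request:
drive_tool(increments=[[255,0,0,0.3,0,0,0],[255,0,0,0.5,0,0,0],[255,0,0,0.6,0,0,0],[255,0,0,0.65,0,0,0],[255,0,0,0.7,0,0,0],[255,0,0,0.75,0,0,0],[255,0,0,0.75,0,0,0]])

```text
t: 6.05
tcp_pos: [0.531, 0.1778, 0.1394]
tool_rot: [0.982, 0.186, -0.0, -0.0]
force: [0.3, -0.1, -1.7]
finger_gap: 0.234
```

```bash
python3 - <<'E'
from geo import *
go([.5305,.1765,.139]); print(manip.sense()["ft_torque"])
E
```

```text
t 6.05 tcp [0.531  0.1778 0.1394] F [ 0.35 -0.09 -1.74] gap 0.234
 shift cm [-0.09  0.1   0.04] rot [-0.  0. -0.]
[-0.01152555  0.0343961  -0.00463835]
```

Request:
drive_tool(increments=[[255,0,0,0.05,0,0,0],[255,0,0,0.1,0,0,0],[255,0,0,0.1,0,0,0]])

```text
t: 6.35
tcp_pos: [0.5315, 0.1779, 0.139]
tool_rot: [0.982, 0.186, 0.001, 0.0]
force: [-0.3, -0.5, 2.3]
finger_gap: 0.235
```

Request:
drive_tool(increments=[[255,0,0,0.05,0,0,0],[255,0,0,0.1,0,0,0],[255,0,0,0.1,0,0,0]])

```text
t: 6.65
tcp_pos: [0.532, 0.1779, 0.1388]
tool_rot: [0.982, 0.186, 0.001, 0.0]
force: [-0.7, 0.4, 6.3]
finger_gap: 0.232
```

The tip rests on the nut block: contact was at TCP z of about 0.139, and the arm yields about 4 N/mm. In the first top picture no lit nut-block face shows inside the hole on the +y side, where light from -y should fall. That hints the nut hole lies toward +y, so I'll slide that way under light preload.

Request:
drive_tool(increments=[[255,0.04,-0.09,0,0,0,0],[255,0.07,-0.19,0,0,0,0],[255,0.11,-0.28,0,0,0,0],[255,0.11,-0.28,0,0,0,0]])

```text
t: 7.05
tcp_pos: [0.5323, 0.1797, 0.1388]
tool_rot: [0.982, 0.187, 0.001, 0.001]
force: [-0.2, -3.6, 6.9]
finger_gap: 0.233
```

```bash
python3 - <<'E'
from geo import *
go([.5315,.1778,.139]); print(manip.sense()["ft_torque"])
E
```

```text
t 7.05 tcp [0.5323 0.1797 0.1388] F [-0.2  -3.62  6.9 ] gap 0.233
 shift cm [-0.15  0.15 -0.02] rot [ 0.003 -0.002 -0.   ]
[-0.82032532  0.14277093  0.01571842]
```

Request:
drive_tool(increments=[[255,0.08,0.09,0,0,0,0],[255,0.17,0.17,0,0,0,0],[255,0.17,0.17,0,0,0,0]])

```text
t: 7.35
tcp_pos: [0.5336, 0.1792, 0.1388]
tool_rot: [0.982, 0.187, 0.0, 0.001]
force: [-1.2, -2.3, 8.9]
finger_gap: 0.233
```

Request:
drive_tool(increments=[[255,-0.02,0.15,0,0,0,0],[255,-0.03,0.3,0,0,0,0],[255,-0.03,0.3,0,0,0,0]])

```text
t: 7.65
tcp_pos: [0.5337, 0.1775, 0.1387]
tool_rot: [0.983, 0.186, -0.0, -0.001]
force: [-3.1, 1.7, 7.7]
finger_gap: 0.234
```

Request:
drive_tool(increments=[[255,-0.08,0.06,0,0,0,0],[255,-0.16,0.12,0,0,0,0],[255,-0.16,0.12,0,0,0,0]])

```text
t: 7.95
tcp_pos: [0.5328, 0.1766, 0.1387]
tool_rot: [0.983, 0.186, 0.0, -0.001]
force: [-3.0, 2.9, 6.7]
finger_gap: 0.231
```

Request:
drive_tool(increments=[[255,-0.1,0,0,0,0,0],[255,-0.21,-0.02,0,0,0,0],[255,-0.21,-0.02,0,0,0,0]])

```text
t: 8.25
tcp_pos: [0.5315, 0.1762, 0.1388]
tool_rot: [0.983, 0.186, 0.001, -0.001]
force: [-0.8, 4.1, 5.8]
finger_gap: 0.231
```

Request:
drive_tool(increments=[[255,-0.08,-0.09,0,0,0,0],[255,-0.17,-0.17,0,0,0,0],[255,-0.17,-0.17,0,0,0,0]])

```text
t: 8.55
tcp_pos: [0.5303, 0.1766, 0.1389]
tool_rot: [0.983, 0.186, 0.002, -0.001]
force: [0.1, 0.9, 5.6]
finger_gap: 0.232
```

Request:
drive_tool(increments=[[255,0,-0.12,0,0,0,0],[255,-0.01,-0.24,0,0,0,0],[255,-0.01,-0.24,0,0,0,0]])

```text
t: 8.85
tcp_pos: [0.53, 0.1779, 0.1389]
tool_rot: [0.982, 0.187, 0.003, 0.001]
force: [-0.1, -0.3, 5.6]
finger_gap: 0.232
```

Request:
drive_tool(increments=[[255,0.09,-0.09,0,0,0,0],[255,0.18,-0.18,0,0,0,0],[255,0.18,-0.18,0,0,0,0]])

```text
t: 9.15
tcp_pos: [0.531, 0.1792, 0.1389]
tool_rot: [0.982, 0.187, 0.002, 0.001]
force: [0.6, -2.8, 6.5]
finger_gap: 0.238
```

Request:
drive_tool(increments=[[255,0,0,-0.25,0,0,0],[255,0.25,-0.02,-0.25,0,0,0],[255,0.25,-0.02,-0.25,0,0,0],[255,0.25,-0.02,-0.25,0,0,0]])

```text
t: 9.55
tcp_pos: [0.531, 0.1807, 0.1397]
tool_rot: [0.982, 0.187, -0.0, 0.001]
force: [0.1, -3.1, -0.9]
finger_gap: 0.236
```

Request:
drive_tool(increments=[[255,0,0,0.12,0,0,0],[255,0,0,0.25,0,0,0],[255,0,0,0.25,0,0,0]])

```text
t: 9.85
tcp_pos: [0.5321, 0.181, 0.1389]
tool_rot: [0.982, 0.186, 0.001, 0.0]
force: [-1.0, -4.1, 8.9]
finger_gap: 0.236
```

Request:
drive_tool(increments=[[255,0,0,-0.25,0,0,0],[255,-0.25,-0.02,-0.25,0,0,0],[255,-0.25,-0.02,-0.25,0,0,0],[255,-0.25,-0.02,-0.25,0,0,0]])

```text
t: 10.25
tcp_pos: [0.5294, 0.1804, 0.1399]
tool_rot: [0.982, 0.186, 0.001, 0.0]
force: [2.1, -3.9, -1.0]
finger_gap: 0.235
```

Request:
drive_tool(increments=[[255,0,0,0.12,0,0,0],[255,0,0,0.25,0,0,0],[255,0,0,0.25,0,0,0]])

```text
t: 10.55
tcp_pos: [0.5301, 0.1806, 0.139]
tool_rot: [0.982, 0.186, 0.002, 0.0]
force: [0.5, -3.5, 6.8]
finger_gap: 0.235
```

Request:
drive_tool(increments=[[255,0,0,-0.25,0,0,0],[255,-0.24,0.32,-0.25,0,0,0],[255,-0.24,0.32,-0.25,0,0,0],[255,-0.24,0.32,-0.25,0,0,0]])

```text
t: 10.95
tcp_pos: [0.5271, 0.1772, 0.1396]
tool_rot: [0.983, 0.186, -0.0, -0.001]
force: [2.7, -0.4, -1.5]
finger_gap: 0.237
```

Request:
drive_tool(increments=[[255,0,0,0.12,0,0,0],[255,0,0,0.25,0,0,0],[255,0,0,0.25,0,0,0]])

```text
t: 11.25
tcp_pos: [0.5283, 0.1772, 0.1387]
tool_rot: [0.983, 0.186, 0.001, -0.0]
force: [0.2, -1.2, 7.2]
finger_gap: 0.235
```

Request:
drive_tool(increments=[[255,0,0,-0.25,0,0,0],[255,0,0.28,-0.25,0,0,0],[255,0,0.28,-0.25,0,0,0],[255,0,0.28,-0.25,0,0,0]])

```text
t: 11.65
tcp_pos: [0.5279, 0.174, 0.1393]
tool_rot: [0.983, 0.186, -0.001, -0.0]
force: [0.8, 0.1, -2.7]
finger_gap: 0.236
```

Request:
drive_tool(increments=[[255,0,0,0.12,0,0,0],[255,0,0,0.25,0,0,0],[255,0,0,0.25,0,0,0]])

```text
t: 11.95
tcp_pos: [0.5284, 0.174, 0.1371]
tool_rot: [0.982, 0.186, -0.0, 0.0]
force: [0.1, 1.0, -2.4]
finger_gap: 0.235
```

The tip dropped free (z 0.1371, no contact force) toward -x-y, so the nut hole lies that way. I'll ease down, stepping toward it and following the forces.

Request:
drive_tool(increments=[[255,-0.02,0.01,0.1,0,0,0],[255,-0.04,0.02,0.2,0,0,0],[255,-0.06,0.03,0.3,0,0,0],[255,-0.08,0.04,0.4,0,0,0],[255,-0.08,0.04,0.4,0,0,0]])

```text
t: 12.45
tcp_pos: [0.5285, 0.1734, 0.1336]
tool_rot: [0.982, 0.186, 0.001, 0.0]
force: [1.5, 1.2, -0.9]
finger_gap: 0.235
```

Request:
drive_tool(increments=[[255,-0.02,0.01,0.1,0,0,0],[255,-0.04,0.02,0.2,0,0,0],[255,-0.05,0.02,0.3,0,0,0],[255,-0.06,0.03,0.4,0,0,0],[255,-0.06,0.03,0.4,0,0,0]])

```text
t: 12.95
tcp_pos: [0.529, 0.1731, 0.1305]
tool_rot: [0.982, 0.186, 0.002, 0.0]
force: [0.1, 0.1, 4.9]
finger_gap: 0.239
```

Request:
drive_tool(increments=[[255,-0.08,-0.02,0.05,0,0,0],[255,-0.12,-0.02,0.1,0,0,0],[255,-0.12,-0.02,0.2,0,0,0],[255,-0.12,-0.02,0.2,0,0,0]])

```text
t: 13.35
tcp_pos: [0.5285, 0.1728, 0.1289]
tool_rot: [0.982, 0.186, 0.002, 0.0]
force: [2.4, 0.4, 6.4]
finger_gap: 0.236
```

```bash
python3 - <<'E'
from geo import *
go([.5285,.173,.129],21.5); print(manip.sense()["ft_torque"])
E
```

```text
t 13.35 tcp [0.5285 0.1728 0.1289] F [2.37 0.44 6.44] gap 0.236
 shift cm [ 0.01 -0.02 -0.01] rot [ 0.001 -0.005 -0.   ]
[ 0.03139161 -0.364516   -0.06512113]
```

Request:
drive_tool(increments=[[255,-0.04,0.01,0.1,0,0,0],[255,-0.07,0.02,0.2,0,0,0],[255,-0.1,0.04,0.3,0,0,0],[255,-0.1,0.04,0.3,0,0,0]])

```text
t: 13.75
tcp_pos: [0.5279, 0.1722, 0.1258]
tool_rot: [0.983, 0.186, 0.003, 0.0]
force: [3.0, -0.2, 4.6]
finger_gap: 0.237
```

Request:
drive_tool(increments=[[255,-0.04,0.01,0.1,0,0,0],[255,-0.07,0.02,0.2,0,0,0],[255,-0.1,0.04,0.3,0,0,0],[255,-0.1,0.04,0.3,0,0,0]])

```text
t: 14.15
tcp_pos: [0.5274, 0.1716, 0.1229]
tool_rot: [0.983, 0.186, 0.003, -0.0]
force: [2.3, 0.7, 5.8]
finger_gap: 0.234
```

Request:
drive_tool(increments=[[255,-0.03,0,0.1,0,0,0],[255,-0.05,0,0.2,0,0,0],[255,-0.08,0.01,0.3,0,0,0],[255,-0.08,0.01,0.4,0,0,0],[255,-0.08,0.01,0.4,0,0,0]])

```text
t: 14.65
tcp_pos: [0.5268, 0.1712, 0.1188]
tool_rot: [0.983, 0.186, 0.003, 0.0]
force: [3.1, 1.2, 3.9]
finger_gap: 0.233
```

Request:
drive_tool(increments=[[255,0,0,0.1,0,0,0],[255,0,0,0.2,0,0,0],[255,0,0,0.3,0,0,0],[255,0,0,0.3,0,0,0]])

```text
t: 15.05
tcp_pos: [0.5253, 0.1708, 0.1147]
tool_rot: [0.982, 0.186, 0.001, 0.0]
force: [4.7, 1.5, 4.4]
finger_gap: 0.235
```

Request:
drive_tool(increments=[[255,0,0,0.1,0,0,0],[255,0,0,0.2,0,0,0],[255,0,0,0.3,0,0,0],[255,0,0,0.3,0,0,0]])

```text
t: 15.45
tcp_pos: [0.5251, 0.1706, 0.1115]
tool_rot: [0.982, 0.186, 0.001, 0.0]
force: [5.2, -0.2, 4.0]
finger_gap: 0.238
```

Request:
drive_tool(increments=[[255,0,0,0.1,0,0,0],[255,0,0,0.2,0,0,0],[255,0,0,0.3,0,0,0],[255,0,0,0.3,0,0,0]])

```text
t: 15.85
tcp_pos: [0.5251, 0.1704, 0.1086]
tool_rot: [0.982, 0.186, 0.001, 0.0]
force: [5.5, -1.2, 4.2]
finger_gap: 0.232
```

```bash
python3 - <<'E'
from geo import *
go([.526,.171,.093],21.5); print(manip.sense()["ft_torque"])
E
```

```text
t 15.85 tcp [0.5251 0.1704 0.1086] F [ 5.46 -1.23  4.24] gap 0.232
 shift cm [ 0.1  -0.02  1.56] rot [ 0.001 -0.002 -0.   ]
[-0.1643757  -1.17861324  0.05209838]
```

Request:
drive_tool(increments=[[255,0.05,0.02,0.15,0,0,0],[255,0.1,0.04,0.3,0,0,0],[255,0.1,0.04,0.45,0,0,0],[255,0.1,0.04,0.6,0,0,0],[255,0.1,0.04,0.75,0,0,0],[255,0.1,0.04,0.75,0,0,0]])

```text
t: 16.45
tcp_pos: [0.5255, 0.1705, 0.1007]
tool_rot: [0.982, 0.186, 0.0, 0.0]
force: [5.1, -1.1, 3.3]
finger_gap: 0.236
```

Request:
drive_tool(increments=[[255,0,0,0.15,0,0,0],[255,0,0,0.3,0,0,0],[255,0,0,0.45,0,0,0],[255,0,0,0.55,0,0,0],[255,0,0,0.55,0,0,0]])

```text
t: 16.95
tcp_pos: [0.5256, 0.1706, 0.0952]
tool_rot: [0.982, 0.186, 0.0, 0.0]
force: [5.1, -0.4, 2.8]
finger_gap: 0.235
```

Request:
drive_tool(increments=[[255,0.03,0.01,0.1,0,0,0],[255,0.05,0.02,0.2,0,0,0],[255,0.05,0.02,0.25,0,0,0],[255,0.05,0.02,0.25,0,0,0]])

```text
t: 17.35
tcp_pos: [0.526, 0.1708, 0.0933]
tool_rot: [0.982, 0.186, 0.0, 0.0]
force: [5.0, 0.9, 8.0]
finger_gap: 0.237
```

Request:
drive_tool(increments=[[255,0,0,0.05,0,0,0],[255,0,0,0.1,0,0,0],[255,0,0,0.1,0,0,0]])

```text
t: 17.65
tcp_pos: [0.5262, 0.1709, 0.0932]
tool_rot: [0.982, 0.186, 0.001, 0.0]
force: [3.3, 0.1, 13.3]
finger_gap: 0.234
```

Request:
drive_tool(increments=[[255,0.06,0.02,0,0,0,0],[255,0.06,0.02,0,0,0,0],[255,0.06,0.02,-0.05,0,0,0],[255,0.06,0.02,-0.2,0,0,0],[255,0.06,0.02,-0.3,0,0,0]])

```text
t: 18.15
tcp_pos: [0.5253, 0.1706, 0.0936]
tool_rot: [0.982, 0.186, -0.001, -0.0]
force: [6.3, -0.1, -7.9]
finger_gap: 0.234
```

```bash
python3 - <<'E'
from geo import *
go([.526,.171,.093],21.5); print(manip.sense()["ft_torque"])
im=manip.snapshot("side")[:,:,::-1]; cv2.imwrite("pics/in.png",cv2.resize(im[110:210,250:375],(750,600),interpolation=cv2.INTER_CUBIC))
E
```

```text
t 18.15 tcp [0.5253 0.1706 0.0936] F [ 6.32 -0.13 -7.85] gap 0.234
 shift cm [ 0.08 -0.01  0.06] rot [-0.     0.002 -0.   ]
[-0.20769789 -1.33272563  0.02510938]
```

View pics/in.png

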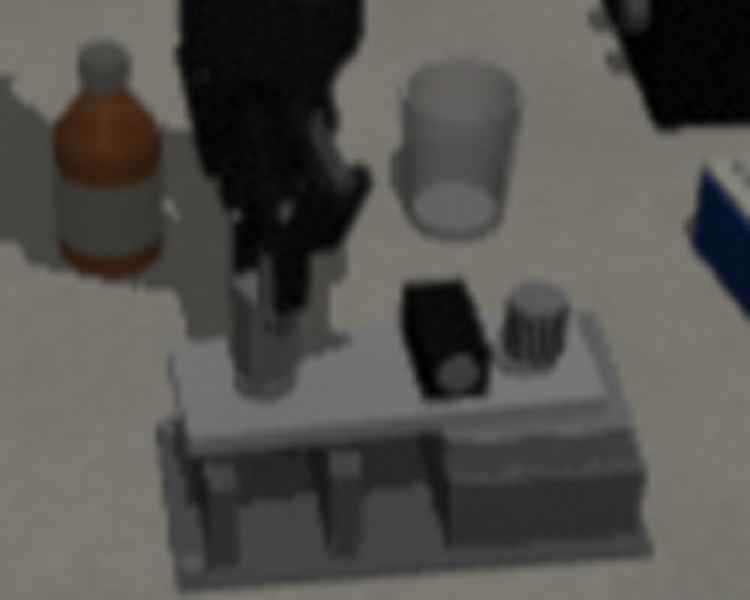

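Viewed: the flange sits on the plate at (265,385). Step 1 held about 16 N net. Next I'll relieve the side load and draw the drift out.

Request:
drive_tool(increments=[[255,0.06,0.02,0,0,0,0],[255,0.12,0.05,0,0,0,0],[255,0.12,0.05,-0.1,0,0,0],[255,0.12,0.05,-0.3,0,0,0],[255,0.12,0.05,-0.6,0,0,0]], force=45)

```text
t: 18.7
tcp_pos: [0.526, 0.1705, 0.1]
tool_rot: [0.982, 0.186, -0.002, -0.0]
force: [2.4, -1.4, -5.4]
finger_gap: 0.232
```

Request:
drive_tool(increments=[[255,0,0,-0.3,0,0,0],[255,0,0,-0.7,0,0,0],[255,0,0,-1.1,0,0,0],[255,0,0,-1.5,0,0,0],[255,0,0,-2,0,0,0]])

```text
t: 19.2
tcp_pos: [0.5268, 0.1709, 0.1214]
tool_rot: [0.983, 0.186, -0.001, -0.0]
force: [0.2, 0.5, -2.7]
finger_gap: 0.231
```

Request:
drive_tool(increments=[[255,0,0,-2,0,0,0],[255,0,0,-4,0,0,0],[255,0,0,-6,0,0,0],[255,0,0,-6.9,0,0,0],[255,0,0,-6.9,0,0,0]])

```text
t: 19.7
tcp_pos: [0.5281, 0.1711, 0.1914]
tool_rot: [0.982, 0.186, 0.001, -0.0]
force: [-0.1, -0.1, -2.5]
finger_gap: 0.231
```

```bash
python3 - <<'E'
from geo import *
np.set_printoptions(precision=3,suppress=True)
go([.4841,-.1357,.19],21.5); go([.4841,-.1357,.0845],21.5)
im=manip.snapshot("side")[:,:,::-1]; cv2.imwrite("pics/side2.png",im)
c=[]
for n,z in (("side2",160),):
    g=im[160:185,280:310].astype(float).mean(2); print(g[6:20,6:24].astype(int))
E
```

```text
t 19.7 tcp [0.528 0.171 0.191] F [-0.06 -0.11 -2.51] gap 0.231
 shift cm [-15.33  26.94   0.11] rot [ 0.    -0.003 -0.   ]
t 19.7 tcp [0.528 0.171 0.191] F [-0.06 -0.11 -2.51] gap 0.231
 shift cm [-15.36  26.93  10.66] rot [ 0.    -0.003 -0.   ]
[[114 113 109  98  98  96  73  66  68  77 104 110 110 110 111 111 111 111]
 [112 113 112 111 111 108  92  72  75  94 110 112 113 113 113 113 113 113]
 [112 112 112 112 112 112 108  96  97 109 112 113 113 113 112 113 112 113]
 [113 112 112 112 113 111 112 110 110 113 113 112 112 112 112 113 112 112]
 [113 113 112 112 113 112 111 111 111 111 112 111 112 112 111 111 111 111]
 [112 112 112 112 110 108 105 104 104 104 107 110 110 111 111 112 111 111]
 [112 112 111 111 106  94  88  88  89  87  91 102 111 111 112 111 111 111]
 [113 112 112 111 102  78  74  76  75  74  73  90 109 111 111 111 111 110]
 [113 112 112 111 103  80  67  63  62  64  71  90 108 111 110 110 110 110]
 [111 112 111 111 108  96  78  70  65  77  91 103 110 111 110 110 110 110]
 [111 111 112 111 110 108 101  98  94 100 108 111 111 112 110 111 112 112]
 [111 111 110 111 110 111 110 109 109 110 110 110 110 110 111 110 111 110]
 [111 110 111 110 109 110 110 110 110 110 110 110 109 110 111 111 110 111]
 [111 111 110 110 110 111 110 110 110 110 111 109 111 110 110 110 110 110]]
```

Request:
drive_tool(increments=[[255,-2,3.5,0,0,0,0],[255,-4.3,7.5,0,0,0,0],[255,-6.5,11.5,0,0,0,0],[255,-9,15.5,0,0,0,0],[255,-11,19.5,0,0,0,0],[255,-13.2,23.2,0,0,0,0],[255,-15.3,26.9,0,0,0,0],[255,-15.3,26.9,0,0,0,0],[255,-15.3,26.9,2.5,0,0,0],[255,-15.3,26.9,4.5,0,0,0],[255,-15.3,26.9,5.5,0,0,0],[255,-15.3,26.9,6.5,0,0,0],[255,-15.3,26.9,6.5,0,0,0]])

```text
t: 21.05
tcp_pos: [0.483, -0.1347, 0.1236]
tool_rot: [0.982, 0.187, -0.001, -0.001]
force: [-0.2, -0.1, -2.4]
finger_gap: 0.232
```

```bash
python3 - <<'E'
from geo import *
go([.4841,-.1357,.0845],21.5)
E
```

```text
t 21.05 tcp [ 0.483  -0.1347  0.1236] F [-0.15 -0.07 -2.41] gap 0.232
 shift cm [0.08 0.14 3.91] rot [-0.002  0.002 -0.   ]
```

Request:
drive_tool(increments=[[255,0.08,0.14,1,0,0,0],[255,0.08,0.14,2,0,0,0],[255,0.08,0.14,3,0,0,0],[255,0.08,0.14,3.5,0,0,0],[255,0.08,0.14,3.9,0,0,0],[255,0.08,0.14,3.9,0,0,0]])

```text
t: 21.65
tcp_pos: [0.4847, -0.1364, 0.0854]
tool_rot: [0.982, 0.186, -0.0, -0.0]
force: [0.0, 0.5, -2.3]
finger_gap: 0.238
```

Request:
drive_tool(increments=[[255,0,0,0.1,0,0,0],[255,0,0,0.15,0,0,0],[255,0,0,0.15,0,0,0]])

```text
t: 21.95
tcp_pos: [0.4852, -0.1367, 0.0846]
tool_rot: [0.982, 0.186, 0.0, 0.0]
force: [-0.3, 0.1, -2.8]
finger_gap: 0.235
```

Request:
drive_tool(increments=[[255,0,0,0.1,0,0,0],[255,0,0,0.15,0,0,0],[200,0,0,0.15,0,0,0],[60,0,0,0.1,0,0,0],[60,0,0,0.1,0,0,0],[60,0,0,0.1,0,0,0],[60,0,0,-2,0,0,0],[60,0,0,-5,0,0,0],[110,0,0,-7,0,0,0],[110,0,0,-7,0,0,0]])

```text
t: 22.95
tcp_pos: [0.487, -0.1376, 0.1569]
tool_rot: [0.982, 0.186, 0.003, 0.002]
force: [-0.2, -0.3, -0.4]
finger_gap: 0.569
```

```bash
python3 - <<'E'
from geo import *
go([.515,-.272,.15],21.5); go([.515,-.272,.069],21.5)
E
```

```text
t 22.95 tcp [ 0.487  -0.1376  0.1569] F [-0.18 -0.28 -0.45] gap 0.569
 shift cm [-2.32 13.53  0.74] rot [ 0.005 -0.004 -0.   ]
t 22.95 tcp [ 0.487  -0.1376  0.1569] F [-0.18 -0.28 -0.45] gap 0.569
 shift cm [-2.35 13.49  8.84] rot [ 0.005 -0.004 -0.   ]
```

Request:
drive_tool(increments=[[110,-0.5,3,0,0,0,0],[110,-1,6.5,0,0,0,0],[110,-1.7,10,0,0,0,0],[110,-2.3,13.5,0.7,0,0,0],[110,-2.3,13.5,0.7,0,0,0],[110,-2.3,13.5,0.7,0,0,0]])

```text
t: 23.55
tcp_pos: [0.512, -0.2705, 0.1457]
tool_rot: [0.983, 0.185, -0.001, -0.001]
force: [1.2, 0.1, 0.1]
finger_gap: 0.566
```

```bash
python3 - <<'E'
from geo import *
np.set_printoptions(precision=2,suppress=True)
go([.515,-.272,.069],21.5)
im=manip.snapshot("side")[:,:,::-1]; cv2.imwrite("pics/side3.png",im)
print("bolt top",proj("side",[.515,-.272,.095]),"drift top exp",proj("side",[.4817,-.1367,.121]))
h=[cv2.resize(im[225:350,260:360],(480,600),interpolation=cv2.INTER_CUBIC),cv2.resize(im[150:190,270:310],(320,320),interpolation=cv2.INTER_CUBIC)]
h[1]=np.vstack([h[1],np.zeros((280,320,3),np.uint8)]); cv2.imwrite("pics/v3.png",np.hstack(h))
E
```

```text
t 23.55 tcp [ 0.51 -0.27  0.15] F [1.21 0.12 0.11] gap 0.566
 shift cm [0.24 0.27 7.67] rot [-0.  0. -0.]
bolt top [316.11 305.83] drift top exp [290.99 246.42]
```

View pics/v3.png

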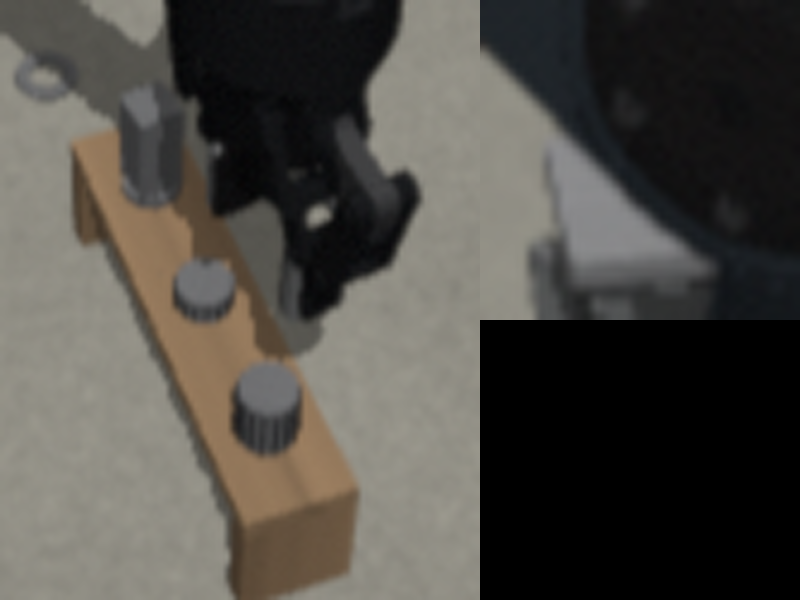

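The drift hangs back upright in its hole, with its flange on the board at (152,195). The thick bolt's head top is at (267,385), frame px (315.3,304.8), which matches the prediction. Next I'll lower over it.

Request:
drive_tool(increments=[[110,0.24,0.27,1.5,0,0,0],[110,0.24,0.27,3.2,0,0,0],[110,0.24,0.27,3.2,0,0,0],[110,0.24,0.27,3.2,0,0,0]])

```text
t: 24.0
tcp_pos: [0.5159, -0.271, 0.1147]
tool_rot: [0.982, 0.187, -0.001, -0.001]
force: [-0.9, -0.3, -0.3]
finger_gap: 0.568
```

```bash
python3 - <<'E'
from geo import *
go([.515,-.272,.069],21.5)
E
```

```text
t 24.0 tcp [ 0.5159 -0.271   0.1147] F [-0.93 -0.32 -0.31] gap 0.568
 shift cm [-0.11  0.07  4.57] rot [-0.002  0.001  0.001]
```

Request:
drive_tool(increments=[[110,0,0,1.5,0,0,0],[110,0,0,3.2,0,0,0],[110,0,0,4.5,0,0,0],[110,0,0,4.5,0,0,0],[255,0,0,4.5,0,0,0],[255,0,0,4.5,0,0,0],[255,0,0,4.5,0,0,0],[255,0,0,4.5,0,0,0],[255,0,0,4.5,0,0,0]], force=45)

```text
t: 24.9
tcp_pos: [0.5164, -0.2724, 0.0708]
tool_rot: [0.982, 0.186, 0.0, 0.0]
force: [-0.0, 0.1, 0.3]
finger_gap: -0.001
```

```bash
python3 - <<'E'
from geo import *
go([.515,-.272,.069],21.5)
E
```

```text
t 24.9 tcp [ 0.5164 -0.2724  0.0708] F [-0.04  0.09  0.26] gap -0.001
 shift cm [-0.12 -0.09  0.18] rot [ 0.001 -0.    -0.   ]
```

The gripper shut on nothing, so I'll look.

```bash
python3 - <<'E'
from geo import *
im=manip.snapshot("side")[:,:,::-1]; cv2.imwrite("pics/side4.png",im)
t=manip.snapshot("top")[:,:,::-1]; cv2.imwrite("pics/top4.png",t)
cv2.imwrite("pics/v4.png",np.hstack([cv2.resize(im[225:350,260:360],(400,500),interpolation=cv2.INTER_CUBIC),cv2.resize(t[190:265,330:410],(400,375),interpolation=cv2.INTER_CUBIC).repeat(1,0) if 0 else cv2.resize(t[180:280,330:410],(400,500),interpolation=cv2.INTER_CUBIC)]))
E
```

```text
(no output)
```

View pics/v4.png

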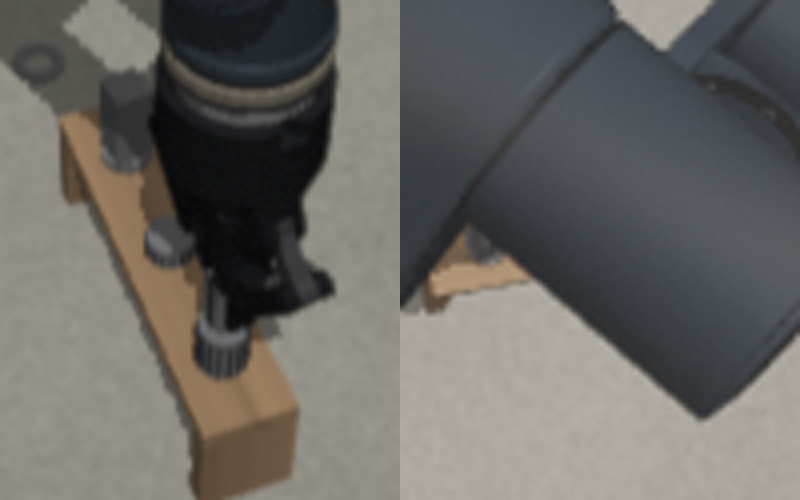

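```bash
python3 - <<'E'
from geo import *
np.set_printoptions(precision=4,suppress=True)
for n,p in(("tcp",[.5164,-.2724,.0708]),("head ctr top",[.515,-.272,.095]),("head rim bottom near",[.515,-.285,.065])):print(n,proj("side",p), "crop", (proj("side",p)-[260,225])*4)
# rack corners seen in crop: near top corners (205,438) (298,405); far-left (60,118)
for q in((205,438),(298,405),(60,118)): print(on_z("side",(260+q[0]/4,225+q[1]/4),.065))
s=manip.sense(); print(s["q"],s["tau"],s["finger_gap"])
g=cv2.imread("pics/side4.png")[270:330,300:345]; cv2.imwrite("pics/z4.png",cv2.convertScaleAbs(cv2.resize(g,(450,600),interpolation=cv2.INTER_CUBIC),alpha=1.6))
E
```

```text
tcp [316.368  313.2078] crop [225.4722 352.8311]
head ctr top [316.1106 305.8256] crop [224.4425 323.3024]
head rim bottom near [316.5443 320.4756] crop [226.1771 381.9024]
[ 0.5003 -0.3143  0.065 ]
[ 0.5473 -0.3014  0.065 ]
[ 0.4491 -0.1057  0.065 ]
[-0.6767  0.6511  1.6473 -0.      0.8429  0.5193] [  0.0043 -43.9336 -12.1333   0.0001  -0.0014   0.    ] 0.00030282936085533716
```

View pics/z4.png

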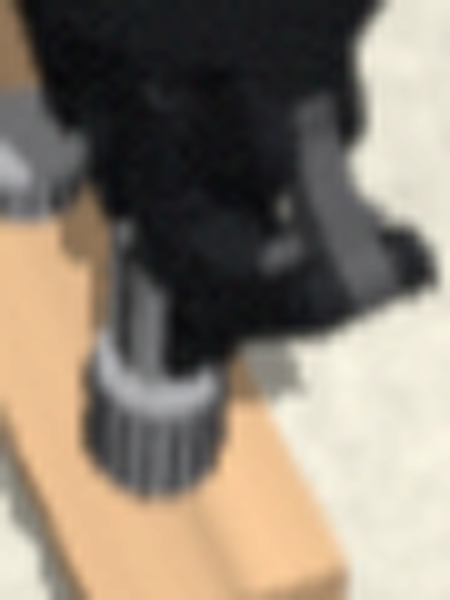

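```bash
python3 - <<'E'
from geo import *
np.set_printoptions(precision=4,suppress=True)
def zfit(uv,xy):
    zs=np.linspace(0,.3,601); P=np.array([proj("side",[*xy,z]) for z in zs]); i=np.argmin(abs(P[:,1]-uv[1])); return zs[i],P[i]
j=np.array([.367,-.93])
print("in.png, tip z vs tcp .0936:",zfit((298.3,160.8),np.array([.5253,.1706])+.014*j))
print("v3 near tip vs tcp .1457:",zfit((326.7,290),np.array([.512,-.2705])+.027*j))
print("z4 tip vs tcp .0708:",zfit((315+1.5,307.5),np.array([.5164,-.2724])+.004*j), zfit((316,307.5),np.array([.5164,-.2724])))
E
```

```text
in.png, tip z vs tcp .0936: (np.float64(0.1265), array([296.9193, 160.7819]))
v3 near tip vs tcp .1457: (np.float64(0.17450000000000002), array([323.8448, 290.0429]))
z4 tip vs tcp .0708: (np.float64(0.095), array([317.927 , 307.4849])) (np.float64(0.09), array([316.7603, 307.4598]))
```

The geometry shows the visible fingertips about 25 mm above the reported TCP. The jaws shut just above the bolt head, which stands untouched in the rack. I'll rise, reopen and grip about 2 cm lower, feeling for contact.

Request:
drive_tool(increments=[[255,0,0,-1,0,0,0],[110,-0.1,0,-1.8,0,0,0],[110,-0.1,0,-1.8,0,0,0],[110,-0.1,0,-1.8,0,0,0],[110,-0.1,0,-1.8,0,0,0],[110,-0.1,0,-0.5,0,0,0],[110,-0.1,0,0.5,0,0,0],[110,-0.1,0,1,0,0,0],[110,-0.1,0,1,0,0,0]])

```text
t: 25.9
tcp_pos: [0.5143, -0.2719, 0.0587]
tool_rot: [0.982, 0.186, -0.001, -0.001]
force: [-0.3, 0.3, 0.4]
finger_gap: 0.57
```

```bash
python3 - <<'E'
from geo import *
go([.515,-.272,.050],21.5)
im=manip.snapshot("side")[:,:,::-1]; cv2.imwrite("pics/side5.png",im)
cv2.imwrite("pics/z5.png",cv2.convertScaleAbs(cv2.resize(im[260:340,290:350],(450,600),interpolation=cv2.INTER_CUBIC),alpha=1.6))
E
```

```text
t 25.9 tcp [ 0.5143 -0.2719  0.0587] F [-0.28  0.25  0.4 ] gap 0.57
 shift cm [0.06 0.04 0.87] rot [-0.003  0.002 -0.   ]
```

View pics/z5.png

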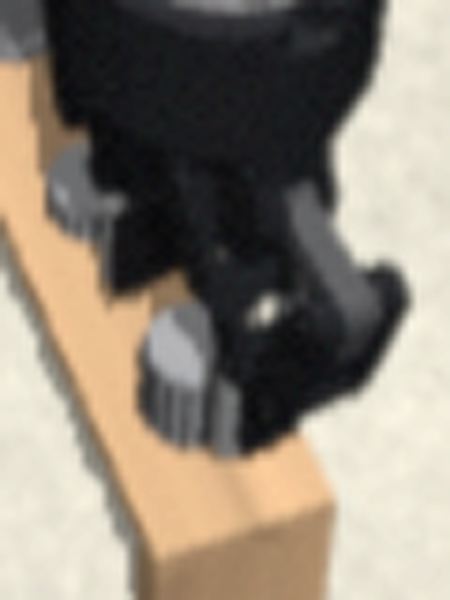

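Twelfth picture: the open jaws straddle the head without contact, with the far tip at about (115,290) and the near tip at about (230,450). I'll work from numbers only from here, starting with a check of the jaw centre against the bolt.

```bash
python3 - <<'E'
from geo import *
np.set_printoptions(precision=4,suppress=True)
f=lambda X,Y:(290+X/7.5-.4,260+Y/7.5-.4)
for z in(.075,.085,.095):
    a,b=on_z("side",f(110,292),z),on_z("side",f(225,450),z); print(z,a[:2],b[:2],"mid",((a+b)/2)[:2],"vec mm",(b-a)[:2]*1000)
s=manip.sense(); print(R.from_quat(s["tool_rot"]).as_matrix())
E
```

```text
0.075 [ 0.497  -0.2384] [ 0.5197 -0.2901] mid [ 0.5084 -0.2643] vec mm [ 22.6863 -51.7561]
0.085 [ 0.4959 -0.2456] [ 0.5182 -0.2966] mid [ 0.507  -0.2711] vec mm [ 22.3699 -51.0342]
0.095 [ 0.4947 -0.2527] [ 0.5167 -0.3031] mid [ 0.5057 -0.2779] vec mm [ 22.0535 -50.3123]
[[ 0.9306  0.3661 -0.0016]
 [ 0.3661 -0.9306  0.0013]
 [-0.001  -0.0018 -1.    ]]
```

Request:
drive_tool(increments=[[110,0,0,0.5,0,0,0],[110,0,0,0.9,0,0,0],[110,0,0,0.9,0,0,0],[255,0,0,0.9,0,0,0],[255,0,0,0.9,0,0,0],[255,0,0,0.9,0,0,0],[255,0,0,0.9,0,0,0],[255,0,0,0.9,0,0,0]], force=45)

```text
t: 26.75
tcp_pos: [0.5154, -0.2726, 0.0518]
tool_rot: [0.982, 0.186, 0.0, 0.0]
force: [-1.1, 1.0, 3.9]
finger_gap: 0.282
```

```bash
python3 - <<'E'
from geo import *
go([.515,-.272,.15],21.5); print(manip.sense()["ft_torque"])
E
```

```text
t 26.75 tcp [ 0.5154 -0.2726  0.0518] F [-1.1   0.99  3.88] gap 0.282
 shift cm [-0.01 -0.07 -9.82] rot [ 0. -0. -0.]
[0.24176638 0.10398919 0.03137084]
```

Request:
drive_tool(increments=[[255,0,0,-2,0,0,0],[255,0,0,-5,0,0,0],[255,0,0,-8,0,0,0],[255,0,0,-9.8,0,0,0],[255,0,0,-9.8,0,0,0]])

```text
t: 27.25
tcp_pos: [0.5171, -0.2741, 0.1519]
tool_rot: [0.982, 0.186, 0.002, 0.003]
force: [0.5, -0.4, -2.1]
finger_gap: 0.279
```

```bash
python3 - <<'E'
from geo import *
np.set_printoptions(precision=4,suppress=True,linewidth=180)
def cen(im,u,v):
    g=im[v-6:v+7,u-8:u+9].astype(float).mean(2); bg=np.median(g); w=np.clip((bg-g-6)/(0.5*(bg-np.sort(g.ravel())[5])),0,1)
    yy,xx=np.mgrid[v-6:v+7,u-8:u+9]; return ((w*xx).sum()/w.sum(),(w*yy).sum()/w.sum()),w.sum()
i=cv2.imread("pics/side2.png"); i[:170]=112
c,a=cen(i,294,174); print("side",c,a,on_z("side",c,.075))
t=manip.snapshot("top")[:,:,::-1]; print(t[203:217,240:260].astype(int).mean(2).astype(int))
ct,a=cen(t,250,210); print("top",ct,a,on_z("top",ct,.075), tri(ct,c))
go([.5238,.1698,.15],21.5); 
E
```

```text
side (np.float64(293.8152031454784), np.float64(173.69528178243772)) 25.01639344262295 [0.524  0.1702 0.075 ]
[[159 167 165 165 167 165 166 164 163 164 164 164 164 162 161 165 164 163 163 163]
 [158 167 164 166 167 164 166 164 163 163 164 165 163 162 162 164 163 162 162 163]
 [158 167 165 165 167 165 166 164 163 164 164 164 164 162 162 164 164 162 162 163]
 [158 166 165 165 167 165 166 165 163 162 160 161 162 162 162 164 163 162 162 163]
 [157 167 165 166 166 164 166 165 162 151 136 131 147 158 162 164 163 162 162 162]
 [158 167 165 166 166 165 167 164 152 115  74  61  76 132 160 165 163 162 162 163]
 [159 167 165 166 166 164 167 162 116  70  63  64  72  86 157 165 163 162 163 163]
 [159 167 165 166 167 165 167 163 100  69  74  75 107 105 158 165 162 163 163 163]
 [159 167 165 166 167 165 167 165 125  86  76  75 105 130 160 164 163 162 163 163]
 [160 167 165 166 167 164 167 165 146 117  96  92 116 152 162 164 163 162 163 163]
 [160 167 166 166 166 165 167 166 163 161 147 143 162 162 163 164 163 163 163 163]
 [160 168 165 166 167 165 167 165 164 164 166 165 164 163 164 164 163 162 163 164]
 [161 167 165 166 166 165 167 164 164 165 166 166 165 163 164 164 163 163 163 163]
 [160 167 165 167 166 166 167 165 164 165 167 166 165 162 164 165 163 163 163 163]]
top (np.float64(250.54282738870083), np.float64(209.85238219213744)) 28.036496350364967 [0.526  0.1706 0.075 ] (array([0.525 , 0.1705, 0.0751]), np.float64(0.001992637728638855))
t 27.3 tcp [ 0.5159 -0.2731  0.1501] F [-0.2   0.33 -2.31] gap 0.277
 shift cm [ 16.95 -40.93  -0.06] rot [ 0.002 -0.001 -0.   ]
```

Request:
drive_tool(increments=[[255,1,-3.5,-1,0,0,0],[255,3,-8,-1,0,0,0],[255,5,-12.5,-1,0,0,0],[255,7,-17,-1,0,0,0],[255,9,-21.5,-1,0,0,0],[255,11,-26,-1,0,0,0],[255,13,-30.5,-1,0,0,0],[255,15,-35,-1,0,0,0],[255,16.5,-39,0,0,0,0],[255,17,-40.9,1,0,0,0],[255,17,-40.9,2,0,0,0],[255,17,-40.9,2.5,0,0,0],[255,17,-40.9,2.5,0,0,0],[255,17,-40.9,2.5,0,0,0]])

```text
t: 28.7
tcp_pos: [0.524, 0.1689, 0.1241]
tool_rot: [0.983, 0.185, -0.0, 0.0]
force: [0.8, 0.7, -2.3]
finger_gap: 0.281
```

```bash
python3 - <<'E'
from geo import *
np.set_printoptions(precision=4,suppress=True,linewidth=180)
go([.5243,.170,.1038],21.5)
im=manip.snapshot("side"); cv2.imwrite("pics/side6.png",im[:,:,::-1])
p=manip.sense()["tcp_pos"]; tip=p-[0,0,.0288]
print("tip exp",proj("side",tip),"head bottom exp",proj("side",tip+[0,0,.042]))
print("cols 284-304 rows 152-178");print(im[152:178,284:304].astype(int).mean(2).astype(int))
E
```

```text
t 28.7 tcp [0.524  0.1689 0.1241] F [ 0.75  0.71 -2.26] gap 0.281
 shift cm [ 0.07 -0.09  2.03] rot [ 0.     0.001 -0.002]
tip exp [294.0203 167.8244] head bottom exp [294.0944 154.8814]
cols 284-304 rows 152-178
[[ 68  68  67  67  62  33  35  37  51  41  54  35  15  12  17  25  42  59  66  67]
 [ 67  68  67  67  61  33  34  37  51  40  55  46  28  23  27  41  60  66  67  67]
 [ 66  67  66  67  62  36  34  37  50  38  49  45  31  28  32  53  65  68  67  69]
 [ 67  66  67  66  63  45  39  38  50  33  39  31  29  27  37  61  66  68  68  74]
 [ 67  67  64  67  65  57  50  44  50  37  36  27  34  35  50  65  67  67  67  79]
 [ 67  67  67  67  67  64  60  47  48  46  45  40  41  49  61  65  67  67  68  79]
 [ 67  66  66  67  66  67  64  45  42  46  45  43  44  58  66  65  66  67  68  79]
 [ 65  64  66  67  67  66  64  46  45  43  41  41  48  59  66  66  66  67  68  79]
 [ 66  66  66  65  66  67  62  49  50  50  50  49  52  59  65  65  65  67  68  80]
 [ 68  66  66  66  67  66  64  50  53  56  57  56  53  59  65  67  67  68  68  80]
 [ 66  66  66  66  66  67  64  50  53  57  57  55  52  60
[... 571 characters left out ...]
67  93 110 112 113 112 113 114 114]
 [114 113 114 114 113 113 106  74  65  63  66  72  95 110 113 112 113 112 113 112]
 [113 114 113 113 113 113 109  87  65  60  61  68  92 110 112 112 111 111 111 111]
 [113 113 113 112 113 113 108  89  59  54  56  69  88 102 111 111 113 112 112 112]
 [113 114 113 113 112 112 101  77  60  52  55  70  73  91 110 111 112 112 111 112]
 [114 114 114 115 113 111 104  81  64  49  50  63  72  91 109 111 112 111 111 111]
 [113 113 112 112 112 112 109  97  78  70  63  77  92 104 110 111 111 112 112 112]
 [111 111 112 112 112 111 111 108 101  99  95 101 110 111 112 112 112 111 112 112]
 [112 111 111 112 111 111 111 110 110 110 110 111 111 111 111 112 112 111 111 112]]
```

Request:
drive_tool(increments=[[255,0.13,-0.09,0.5,0,0,0],[255,0.13,-0.09,1,0,0,0],[255,0.13,-0.09,1.5,0,0,0],[255,0.13,-0.09,1.8,0,0,0],[255,0.13,-0.09,2,0,0,0],[255,0.13,-0.09,2.15,0,0,0],[255,0.13,-0.09,2.3,0,0,0],[255,0.13,-0.09,2.3,0,0,0]], force=35)

```text
t: 29.55
tcp_pos: [0.5246, 0.1716, 0.1013]
tool_rot: [0.982, 0.186, -0.0, -0.0]
force: [0.7, -0.3, -1.3]
finger_gap: 0.281
```

Request:
drive_tool(increments=[[255,0,0,0.1,0,0,0],[255,0,0,0.2,0,0,0],[255,0,0,0.3,0,0,0],[255,0,0,0.3,0,0,0]])

```text
t: 29.95
tcp_pos: [0.5246, 0.1715, 0.0983]
tool_rot: [0.982, 0.186, -0.0, -0.0]
force: [0.4, -0.3, -1.7]
finger_gap: 0.278
```

Request:
drive_tool(increments=[[255,0,0.03,0.1,0,0,0],[255,0,0.05,0.2,0,0,0],[255,0,0.05,0.3,0,0,0],[255,0,0.05,0.4,0,0,0],[255,0,0.05,0.4,0,0,0]])

```text
t: 30.45
tcp_pos: [0.5247, 0.1711, 0.0942]
tool_rot: [0.982, 0.186, -0.0, -0.0]
force: [-0.7, 0.6, -1.3]
finger_gap: 0.284
```

Request:
drive_tool(increments=[[255,0,0,0.1,0,0,0],[255,0,0,0.2,0,0,0],[255,0,0,0.3,0,0,0],[255,0,0,0.3,0,0,0]])

```text
t: 30.85
tcp_pos: [0.5247, 0.1711, 0.0912]
tool_rot: [0.982, 0.186, -0.0, -0.0]
force: [0.2, 1.2, -1.3]
finger_gap: 0.281
```

Request:
drive_tool(increments=[[255,0,0,0.15,0,0,0],[255,0,0,0.3,0,0,0],[255,0,0,0.45,0,0,0],[255,0,0,0.6,0,0,0],[255,0,0,0.6,0,0,0]])

```text
t: 31.35
tcp_pos: [0.5247, 0.1711, 0.0851]
tool_rot: [0.982, 0.186, -0.0, -0.0]
force: [0.3, 2.1, -2.0]
finger_gap: 0.281
```

Request:
drive_tool(increments=[[255,0,0,0.2,0,0,0],[255,0,0,0.4,0,0,0],[255,0,0,0.6,0,0,0],[255,0,0,0.8,0,0,0],[255,0,0,0.8,0,0,0]])

```text
t: 31.85
tcp_pos: [0.5247, 0.1711, 0.077]
tool_rot: [0.982, 0.186, -0.0, -0.0]
force: [-0.4, 1.5, -1.8]
finger_gap: 0.283
```

Going smoothly, with about 15 mm left.

Request:
drive_tool(increments=[[255,0,0,0.25,0,0,0],[255,0,0,0.5,0,0,0],[255,0,0,0.75,0,0,0],[255,0,0,1,0,0,0],[255,0,0,1.2,0,0,0],[255,0,0,1.2,0,0,0]])

```text
t: 32.45
tcp_pos: [0.5247, 0.1711, 0.065]
tool_rot: [0.982, 0.186, -0.0, -0.0]
force: [-0.2, 1.4, -2.2]
finger_gap: 0.281
```

Request:
drive_tool(increments=[[255,0,0,0.1,0,0,0],[255,0,0,0.2,0,0,0],[255,0,0,0.3,0,0,0],[255,0,0,0.3,0,0,0]])

```text
t: 32.85
tcp_pos: [0.5248, 0.1711, 0.0624]
tool_rot: [0.982, 0.186, -0.0, -0.0]
force: [-0.5, 2.3, -0.4]
finger_gap: 0.284
```

Request:
drive_tool(increments=[[255,0,0,0.05,0,0,0],[255,0,0,0.1,0,0,0],[255,0,0,0.15,0,0,0],[255,0,0,0.15,0,0,0],[255,0,0,0.15,0,0,0]])

```text
t: 33.35
tcp_pos: [0.5249, 0.1711, 0.0617]
tool_rot: [0.982, 0.186, 0.0, 0.0]
force: [-0.8, 2.4, 5.5]
finger_gap: 0.281
```

```bash
python3 - <<'E'
from geo import *
go([.5243,.170,.2],21.5)
E
```

```text
t 33.35 tcp [0.5249 0.1711 0.0617] F [-0.76  2.44  5.47] gap 0.281
 shift cm [ -0.09   0.08 -13.83] rot [ 0. -0. -0.]
```

Seated: the head is down at TCP z 0.0617 against 0.0618 predicted, with about 7 N net. I'll release and withdraw.

Request:
drive_tool(increments=[[230,0,0,-0.1,0,0,0],[110,0,0,-0.1,0,0,0],[110,0,0,-0.1,0,0,0],[110,0,0,-0.1,0,0,0],[110,0,0,-0.1,0,0,0],[110,0,0,-1,0,0,0],[110,0,0,-3,0,0,0],[110,0,0,-7,0,0,0],[110,0,0,-11,0,0,0],[110,0,0,-14,0,0,0],[110,-5,5,-15,0,0,0],[110,-9,9,-15,0,0,0],[110,-12,13,-15,0,0,0],[110,-12,17,-15,0,0,0],[110,-12,17,-15,0,0,0]])

```text
t: 34.85
tcp_pos: [0.4761, -0.0352, 0.2121]
tool_rot: [0.983, 0.184, 0.001, 0.001]
force: [0.2, 0.5, -0.0]
finger_gap: 0.566
```

```bash
python3 - <<'E'
from geo import *
np.set_printoptions(precision=4,suppress=True,linewidth=180)
go([.524,.17,.2])
s=manip.snapshot("side")[:,:,::-1]; t=manip.snapshot("top")[:,:,::-1]
cv2.imwrite("pics/sideE.png",s); cv2.imwrite("pics/topE.png",t)
s0=cv2.imread("pics/side0.png").astype(int); d=abs(s.astype(int)-s0).max(2)
print("bolt head exp: top ctr",proj("side",[.5245,.170,.105]),"base ctr",proj("side",[.5245,.170,.075]))
print(s[155:184,284:304].astype(int).mean(2).astype(int))
# template shift of bystanders in side view
S0=cv2.imread("pics/side0.png")
for n,(x,y,w,h) in dict(jar=(405,298,40,50),wrench=(370,238,82,24),washer=(260,232,20,16),bottle=(255,115,26,44),beaker=(313,118,28,34),thin=(294,278,18,16),drift=(280,240,22,32)).items():
    r=cv2.matchTemplate(s[y-8:y+h+8,x-8:x+w+8],S0[y:y+h,x:x+w],cv2.TM_CCOEFF_NORMED); _,m,_,l=cv2.minMaxLoc(r); print(n,round(m,3),l[0]-8,l[1]-8)
E
```

```text
t 34.85 tcp [ 0.4761 -0.0352  0.2121] F [ 0.23  0.53 -0.04] gap 0.566
 shift cm [ 11.9  -17.4    1.18] rot [ 0.003 -0.002 -0.   ]
bolt head exp: top ctr [294.0595 164.7795] base ctr [294.0078 173.7376]
[[ 14  17  50 101  95  33   8   9   7  10  12  12  22  21  18  11   9  15  50 106]
 [ 11  21  54 107  87  27   7   6   9   9  10  11  11  12  10   7   9  20  59 116]
 [  9  20  50  96  75  25   7   9   9  10   7  10   5   6   9  11   9  22  63 116]
 [  8  15  36  67  49  15  10  11   9  11  10  10   9   8   5   6  10  26  72 116]
 [ 10  13  21  33  23   8   4   7   6   7   8   9   7   9   7   7   8  38  88 117]
 [ 10  10  16  17  12   6  10   9   9   9   9  11  13  12   9   5  12  48 106 121]
 [ 13  12  14  12   9   8  10   6   9  13  14  12  11   9   8   7  13  55 115 123]
 [ 17  10  13  13   8   8   8   7   8  10  13  14  11  10  13   7  19  61 116 122]
 [ 18  10  15  12   9   9   8  10  10  16  14  17  13  14  14  11  28  71 117 120]
 [ 23  13  14  11  12  12   7   8  10  18  16  16  16  19  15  23  49  87 116 119]
 [ 32  16  16  10  13  13   9   7  10  13  12  18  26  38  39  61  9
[... 919 characters left out ...]
117 118]
 [ 46  59  58  27  13  13  16  21  27  44  59  78 112 115 116 117 117 117 117 117]
 [ 55  60  61  47  28  30  40  46  53  62  67  80 111 116 116 117 116 117 117 117]
 [ 64  64  64  61  48  55  60  63  67  69  70  75  98 114 117 117 117 116 116 116]
 [ 68  67  66  67  63  67  68  67  68  69  69  70  83 112 116 112 112 108 108 108]
 [ 68  69  68  69  68  67  66  65  64  65  64  64  72  99 101  97  96  94  93  92]
 [ 63  62  62  62  62  61  60  59  59  58  57  58  64  82  84  82  82  81  82  81]
 [ 57  57  56  55  55  55  55  54  55  54  54  58  68  77  73  72  71  69  68  68]]
jar 1.0 0 0
wrench 0.999 0 0
washer 0.998 0 0
bottle 0.339 1 0
beaker 0.999 0 0
thin 0.999 0 0
drift 0.98 1 0
```

The parked arm blocks the side view of the bolt, so I'll raise it for the last check.

Request:
drive_tool(increments=[[110,0,0,-5,0,0,0],[110,-2,2,-10,0,0,0],[110,-4,4,-15,0,0,0],[110,-5,5,-20,0,0,0],[110,-5,5,-22,0,0,0],[110,-5,5,-22,0,0,0]])

```text
t: 35.55
tcp_pos: [0.4494, -0.0958, 0.4367]
tool_rot: [0.982, 0.187, 0.005, 0.003]
force: [-0.0, 0.5, 0.5]
finger_gap: 0.569
```

```bash
python3 - <<'E'
from geo import *
np.set_printoptions(precision=4,suppress=True,linewidth=180)
go([.524,.17,.2])
s=manip.snapshot("side")[:,:,::-1]; cv2.imwrite("pics/sideF.png",s)
print(s[155:184,284:304].astype(int).mean(2).astype(int))
S0=cv2.imread("pics/side0.png")
for n,(x,y,w,h) in dict(bottle=(255,115,26,44),drift=(280,240,22,32)).items():
    r=cv2.matchTemplate(s[y-8:y+h+8,x-8:x+w+8],S0[y:y+h,x:x+w],cv2.TM_CCOEFF_NORMED); _,m,_,l=cv2.minMaxLoc(r); print(n,round(m,3),l[0]-8,l[1]-8)
# thick bolt's head from the first picture as a template at the hole
T=S0[296:319,307:325]; r=cv2.matchTemplate(s[145:195,275:315],T,cv2.TM_CCOEFF_NORMED); _,m,_,l=cv2.minMaxLoc(r); print("head",m,(275+l[0]+9,145+l[1]+11.5))
E
```

```text
t 35.55 tcp [ 0.4494 -0.0958  0.4367] F [-0.03  0.46  0.45] gap 0.569
 shift cm [ 16.49 -22.19  23.63] rot [ 0.008 -0.008 -0.   ]
[[ 69  68  67  68  69  77  99 114 117 115 118 118 119 119 118 119 120 120 119 117]
 [ 69  68  69  69  78  99 113 117 116 118 118 119 119 118 118 118 119 118 117 118]
 [ 69  68  68  74  98 115 117 118 118 118 120 119 117 117 116 117 117 118 118 118]
 [ 68  68  70  82 112 118 118 118 118 119 119 119 118 117 117 117 117 118 118 117]
 [ 67  67  77  99 115 118 117 118 117 118 119 118 119 117 117 116 117 117 118 118]
 [ 69  74  96 113 117 118 117 118 118 118 117 117 118 117 116 116 117 117 118 119]
 [ 68  74  96 115 117 118 118 119 118 113 113 112 117 116 117 117 118 117 118 120]
 [ 69  70  84 114 118 117 117 112 106 101 101 100 107 110 117 118 118 118 118 119]
 [ 69  74 100 115 118 116 107  97  92  91  91  91  94  99 112 118 119 118 118 118]
 [ 69  80 113 118 117 104  94  91  90  89  90  89  90  93  99 104 118 117 116 116]
 [ 70  80 113 118 112  84  87  89  90  89  90  90  89  89  87  88 114 117 116 116]
 [ 69  79  99 114 110  68  75  85  87  89  89  89  87  83
[... 806 characters left out ...]
  91  79  83  88  95 101 111 113 114 114 115 115]
 [109 114 114 114 114 113 114 111 110 104 104 110 112 112 113 114 114 114 114 114]
 [ 97 112 114 114 113 113 113 113 113 112 113 112 113 113 113 114 114 113 113 114]
 [ 83 111 114 113 113 113 113 113 113 113 113 113 114 113 114 113 113 113 113 113]
 [ 94 110 112 113 112 113 113 113 113 113 112 112 113 112 112 109 108 107 105 104]
 [ 90  93  93  94  97 108 108 105 106 105 102 102 100  99  98  96  94  91  90  89]
 [ 66  65  64  65  72  92  94  91  91  90  87  85  83  82  81  81  81  80  78  80]
 [ 55  55  53  54  60  78  81  80  79  80  79  79  78  77  72  70  69  67  66  66]]
bottle 0.876 0 0
drift 0.979 1 0
head 0.654445469379425 (296, 164.5)
```

The head's top centre is at about (294,165) against (294.1,164.8) predicted for a fully seated bolt. The bystanders are unmoved, and the arm is clear and touching nothing. Handing in.

```bash
python3 -c "
from station import manip
print(manip.sign_off())"
```

```text
the job is handed in; nothing more can be done
None
```

The job is handed in and all steps are done, at about 36 s of the 72 s allowed; the hand-in reported no verdict.

**What I did:**
- **Drift:** I took it from the left-most rack and felt for the nut-block hole, which lay toward -x and -y. I then eased it down until its flange rested on the plate. Contact came at a tool height of 0.0933 m against 0.0934 m predicted, and I pressed with about 16 N.
- **Return and bolt:** I drew the drift out and hung it back in its own hole. I then put the thick bolt through both holes until its head seated, at a tool height of 0.0617 m against 0.0618 m predicted. The net force was about 7 N.

**Last checks:**
- **Bolt:** in the side picture its head top is within about 0.3 px of where a fully seated bolt should be.
- **Drift:** it stands in the rack, with its image within 1 px of where it started.
- **Bystanders:** jar, wrench, washer, beaker and thin bolt show zero shift. The bottle also shows zero shift, but with a weaker match (0.88).
- **Arm:** the tool is raised to 0.44 m and touches nothing.

**What disagreed:**
- **Missed grip:** the first grip on the bolt closed just above its head, because the visible fingertips sat about 25 mm higher than the reported tool point. Nothing was moved, and gripping 2 cm lower worked.
- **Head match:** a template match of the bolt head in the final picture was poor (0.65). I relied on the pixel outline and the heights instead.
- **Pictures:** I used all 12 viewings, so the final checks were done on pixel numbers only.

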